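# Nudge a board carrier onto the pins of a test fixture

## Task

The blue board carrier is lying askew on the test fixture, riding up on the fixture's two locating pins. With the fingertips, nudge it sideways until both of its holes drop over the pins and it lies fully down, flat on the bed. Only push it: do not lift it or tip it up, and leave the jar, the little cat robot and the screwdriver where they are.

Things in the scene. Friction and masses are not known exactly. Their poses are not given: they have to be found in the camera images.
- fixture: Fixed test fixture: grey base plate 200 (x) x 230 (y) x 8 mm; centred on it an aluminium bed 106 (x) x 136 (y) mm, its flat top 40 mm above the bench. Origin: centre of the underside, on the bench; z up, x roughly away from the robot. Two brass pins on the bed at x +30, y +55 and -55 mm; a yellow line on each y side of the bed marks their x. The seated carrier sits centred and parallel on it.
- pin_round (a point): Foot of the pin at fixture x +30, y +55 mm, on its axis, level with the bed's top. 9 mm in diameter for 3 mm, then a cone narrowing to 3 mm at the tip, 8 mm above the bed. It belongs in the round hole.
- pin_slot (a point): Foot of the like pin at fixture x +30, y -55 mm, on its axis, level with the bed's top. It belongs in the slot.
- carrier: Loose blue plate 130 (x) x 160 (y) x 8 mm, 0.2 to 0.45 kg, board on it 12 mm high. Origin: centre of the underside; z up. Starts tilted 0.1 rad, +x side up, on the pin tips and the bed's -x edge, 15 to 24 mm off to fixture -x, up to 22 mm off in y, turned up to 0.1 rad. A few N slide it. Seated it overhangs the bed 12 mm all round, so fingertips beside the bed, below its underside, can push its edges.
- hole_round (a point): Centre of the round through hole (11 mm) at the carrier's underside, carrier x +30, y +55 mm. Seated, it coincides with pin_round. A pin tip within about 4 mm of the middle enters its hole; with both in, the carrier falls by its own weight.
- hole_slot (a point): Centre of the through slot (11 mm along x, 15 mm along y) at the underside of the carrier, carrier x +30, y -55 mm. When seated it coincides with pin_slot.
- jar: Bystander: amber screw-top jar, 52 mm diameter, 65 mm high, standing on the bench 210 to 250 mm from the fixture's centre on its +y or -y side. Origin: centre of the underside.
- cat_robot: Bystander: small blue cat-faced toy robot, 52 x 60 mm, 76 mm high, standing on the bench on the other y side of the fixture from the jar. Origin: centre of the underside.
- screwdriver: Bystander: screwdriver with an orange handle, 160 mm long, lying on the bench about 150 mm from the fixture's centre on its +x side, roughly along the fixture's y. Origin: middle of its length, at its underside.
Not all that is in view belongs to the job. What is meant by the carrier is not pink or yellow, and is the smaller of those in its own colour.

How it is judged:
By the outcome, as a careful person would: the job done as asked, in the order asked, and still so for the second after the job is handed in, with the robot touching nothing.
It also fails if it takes over 67 s, if anything falls off the work surface, if the arm or the gripper's body presses on something with over 40 N, if the wrist force passes 120 N, or if a joint passes its speed limit or range.

## Robot

A 7-joint arm with a two-finger parallel gripper is mounted at the origin on the work surface. World frame = base frame: x ahead of the robot, y to its left, z up, the work surface at z = 0. Lengths are in m, angles in degrees, forces in N, time in s.
With the tool pointing down it reaches from about 0.4 to 0.85 m from the base axis. Payload 4.5 kg.
Tool frame: the origin (TCP) lies at the very end of the fingers, on their centre line; the grasp point (between the pads) lies robot.pinch_z behind it (robot.pinch_z is the distance from the TCP to the grasp point, in m); z points along the fingers, y is the direction in which the jaws open and shut (so a half turn about z gives the same grasp; the last joint's range is limited). The gripper opens to 88 mm and grips with 3 to 60 N. Pads are 18 mm wide; open, the fingers measure 123 mm over their backs; the gripper's body (75 mm by 187 mm) begins 45 mm behind the grasp point.
Start: joints at [71.895, 39.483, -11.15, 89.685, 9.013, 51.709, -12.324], TCP at [0.214, -0.587, 0.239] pointing down, gripper open.
Joint ranges: [-172.22, 172.22], [-26.19, 119.32], [-84.43, 86.54], [7.71, 146.69], [-57.33, 237.33], [2.42, 119.75], [-152.13, 152.13]. Speed limits (degrees/s): [147.25, 147.25, 180, 180, 180, 180, 180].

## Interface

Orientations are given as [roll, pitch, yaw] about the fixed x, y, z axes, in that order (R = Rz(yaw) Ry(pitch) Rx(roll)).
In Python, from bench import monitor, imaging, workorder, spot_in, robot gives the robot as it stands. The module is installed in compiled form; this text tells all that it offers.
- The arm moves only by the shell command python3 -m pendant 'ROWS' [OPENING] [FORCE]. ROWS is a JSON object of lists of equal length, an entry for each row: "xyz": the shift along the world's x, y, z in mm, a list of three; "turn": the turn about the world's z in units of 5 degrees (1.0 is 5 degrees). A call has 1 to 12 rows; each row is the pose to reach, as a shift and turn from the pose measured when the call began; what a row does not reach only later rows make up. A row lasts 1/10 s, in which the tool goes at most 50 mm and 8.59 degrees, less where a joint would pass 70% of its speed; a pose out of reach is approached as far as the arm can. A call with a gripper value outside its range is refused whole. OPENING is the finger opening in mm, from 0 to 88.1, set as the call begins (- or left out, the last holds). The fingers move at their own pace and stop on an object; FORCE is the grip in N (left out, the last holds). Time passes only in rows, so rows that repeat a pose let the fingers close. It gives the time, the measured TCP pose, the force and the opening at its end, in the units of the state.
- monitor.state(): the state, without advancing time (a new reading comes with each control period).
- imaging.get_image(name): name is "side" or "top"; returns a dict with "pixels" (384x512x3 uint8, red, green, blue), "fx", "fy", "cx", "cy" (pixels), "rvec" (rotation vector, rad) and "tvec" (3), from world to camera coordinates, as OpenCV has them. Camera axes: x right, y down, z forward; pixel columns grow to the right and rows downward; lengths in m; the calibration is good to about 2 mm. A picture is of the moment at which its call begins. There is no depth.
- workorder.hand_in(): hands the job in, once; it reports no verdict.
Trained networks look in a picture, given as the dict that the camera call returned (one of the last four; its "shot" number tells which), for a name from the list of things; names that differ only in an ending like _2 or _b are one class to them, and where a whole thing is asked for, a point or a joint stands for the part that bears it (a point fixed in the world has none). Each returns a list of dicts, best first, with "conf" (0 to 1); they miss things now and then, are a little off and sometimes report something else, mostly with a low value. They report only what shows in the picture. A call takes as long as a camera call. They do not tell look-alikes from the thing itself.
- spot_in(thing, picture): "box" ([left, top, right, bottom] in pixels, round what is visible of it).
The state is a dict: "t": time; "joints": joint angles; "dq": joint speeds; "tau": joint torques, N m; "ee_pos": TCP position; "ee_rot": TCP orientation; "wrist_force": force on the tool from outside, world axes, zero at the start; "wrist_torque": the same for the moment, N m; "opening": finger opening in m.
Only numpy, scipy, OpenCV 4.12 (cv2) and the standard library are available. Lean on these libraries where they do the work, as an engineer would, in place of code of your own. Each camera call takes 0.05 s, during which the arm holds its last target.

## Working session

There is one attempt and no reset: what is moved stays moved. The work goes in short steps, Python scripts to look and compute and a shell command to move; the robot and the scene stay as the last step left them, time stands still between calls to the robot, and variables do not carry over. Pictures are saved under pics/ and viewed, and the job is handed in when it is done.

```bash
mkdir -p pics; cat > h.py <<'E'
import numpy as np, cv2
from bench import monitor, imaging, workorder, spot_in, robot
def shot(name,tag):
    p=imaging.get_image(name); cv2.imwrite(f'pics/{tag}.png',p['pixels'][:,:,::-1]); 
    import pickle; pickle.dump(p,open(f'pics/{tag}.pkl','wb')); return p
def load(tag):
    import pickle; return pickle.load(open(f'pics/{tag}.pkl','rb'))
def K(p): return np.array([[p['fx'],0,p['cx']],[0,p['fy'],p['cy']],[0,0,1]])
def proj(p,P):
    return cv2.projectPoints(np.array(P,float).reshape(-1,3),np.array(p['rvec']),np.array(p['tvec']),K(p),None)[0].reshape(-1,2)
def back(p,uv,z):
    R=cv2.Rodrigues(np.array(p['rvec'],float))[0]; t=np.array(p['tvec'],float).ravel()
    C=-R.T@t; d=R.T@np.linalg.inv(K(p))@np.array([uv[0],uv[1],1.0]); return C+d*(z-C[2])/d[2]
E
python3 - <<'E'
from h import *
print(monitor.state(), robot.pinch_z)
for n in ('top','side'):
    p=shot(n,n+'0')
    R=cv2.Rodrigues(np.array(p['rvec'],float))[0]; print(n,p['fx'],p['cx'],p['cy'],'C',-R.T@np.array(p['tvec']).ravel())
    for th in ('fixture','carrier','jar','cat_robot','screwdriver','hole_round','pin_round'):
        try: print(th,[(np.round(d['box']).tolist(),round(d['conf'],2)) for d in spot_in(th,p)])
        except Exception as e: print(th,e)
    cv2.imwrite(f'pics/{n}0b.png',cv2.resize(p['pixels'][:,:,::-1],(800,600),interpolation=cv2.INTER_CUBIC))
E
```

```text
{'t': 0.0, 'joints': array([ 71.89439657,  39.53431358, -11.14366699,  89.74418822,
         9.01491542,  51.70901846, -12.32377968]), 'dq': array([-0.08079362, -0.06970429,  0.08685608,  0.03709439, -0.0481591 ,
       -0.00099291, -0.03848643]), 'tau': array([ 6.62927941e-04, -5.27572417e+01, -1.26711611e+00, -1.53430349e+01,
       -5.27630048e-02,  6.77433360e-03,  1.59090405e-04]), 'ee_pos': array([ 0.2139146 , -0.58658654,  0.23790039]), 'ee_rot': array([-1.79894982e+02,  9.96633721e-03,  2.00480230e+01]), 'wrist_force': array([0.04160118, 0.5276332 , 0.62700585]), 'wrist_torque': array([ 0.01991621, -0.06669481, -0.00949876]), 'opening': 0.08822733469321448} 0.0187
top 383.083951132053 252.05004814895403 192.0252380666266 C [0.42800618 0.04998406 1.03590683]
fixture [([259.0, 131.0, 351.0, 208.0], 0.8)]
carrier [([268.0, 144.0, 330.0, 195.0], 0.96), ([194.0, 220.0, 292.0, 319.0], 0.82), ([344.0, 220.0, 396.0, 287.0], 0.8)]
jar [([211.0, 136.0, 232.0, 162.0], 0.89)]
cat_robot []
screwdriver [([313.0, 112.0, 347.0, 123.0], 0.53)]
hole_round [([99.0, 129.0, 198.0, 224.0], 0.87), ([197.0, 222.0, 299.0, 319.0], 0.82), ([271.0, 145.0, 335.0, 197.0], 0.64), ([342.0, 223.0, 395.0, 290.0], 0.58)]
pin_round [([258.0, 132.0, 346.0, 207.0], 0.9)]
side 373.49922443586297 261.12481705543996 189.21006082701112 C [ 0.27078192 -0.57124314  0.85227903]
fixture [([267.0, 193.0, 366.0, 283.0], 0.88)]
carrier [([211.0, 114.0, 271.0, 170.0], 0.89), ([271.0, 191.0, 344.0, 256.0], 0.72), ([154.0, 186.0, 243.0, 264.0], 0.66), ([221.0, 290.0, 307.0, 369.0], 0.63)]
jar [([281.0, 157.0, 298.0, 178.0], 0.8)]
cat_robot [([346.0, 288.0, 375.0, 322.0], 0.78)]
screwdriver [([360.0, 208.0, 388.0, 248.0], 0.55)]
hole_round [([207.0, 117.0, 273.0, 165.0], 0.91), ([151.0, 190.0, 241.0, 267.0], 0.9), ([272.0, 190.0, 343.0, 255.0], 0.79), ([220.0, 290.0, 305.0, 371.0], 0.61)]
pin_round []
```

View pics/top0b.png

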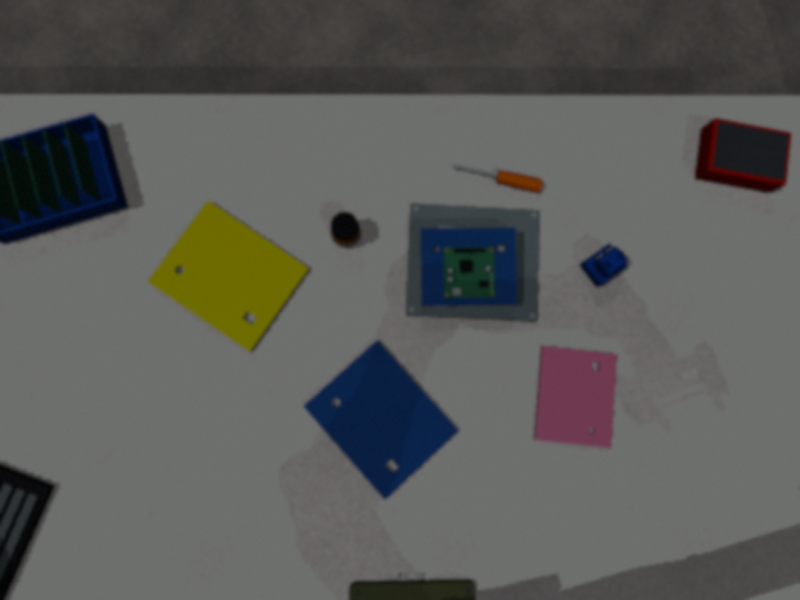

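View pics/side0b.png

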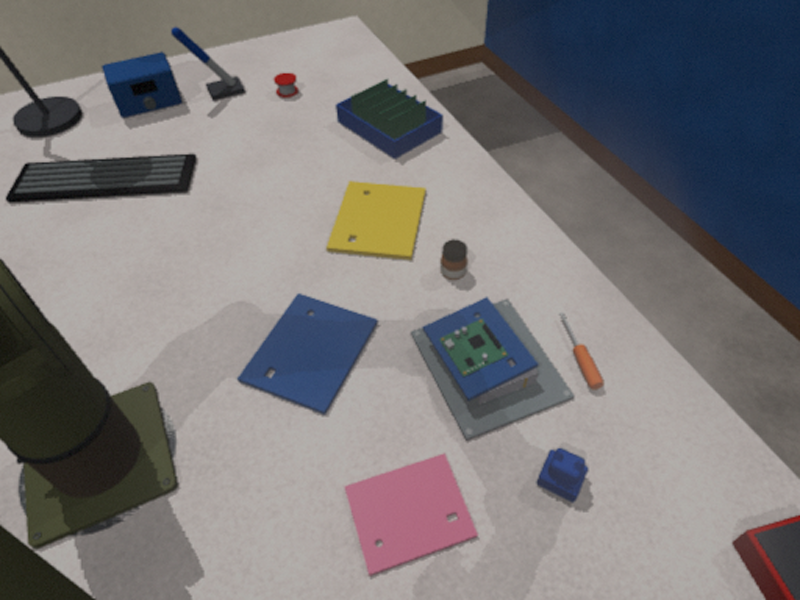

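Candidates (800×600 top view): the large blue plate at (382,418), the blue plate with a board on the fixture at (470,267), pink at (577,397) and yellow at (230,275). The carrier is the smaller blue plate, on the fixture. I'll confirm it in an enlarged crop.

```bash
python3 - <<'E'
from h import *
p=load('top0')['pixels'][120:220,240:400,::-1]
p=cv2.convertScaleAbs(p,alpha=1.5)
cv2.imwrite('pics/c1.png',cv2.resize(p,(800,500),interpolation=cv2.INTER_CUBIC))
p=load('side0')['pixels'][180:290,255:400,::-1]
p=cv2.convertScaleAbs(p,alpha=1.2)
cv2.imwrite('pics/c2.png',cv2.resize(p,None,fx=5,fy=5,interpolation=cv2.INTER_CUBIC))
E
```

```text
(no output)
```

View pics/c1.png

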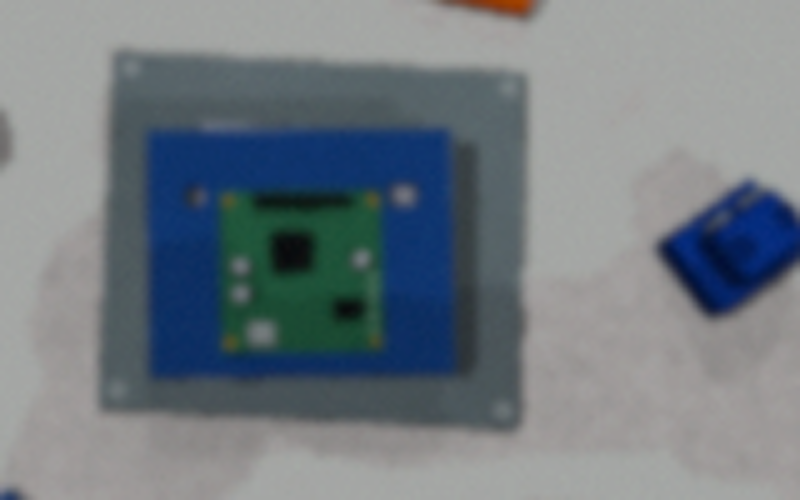

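View pics/c2.png

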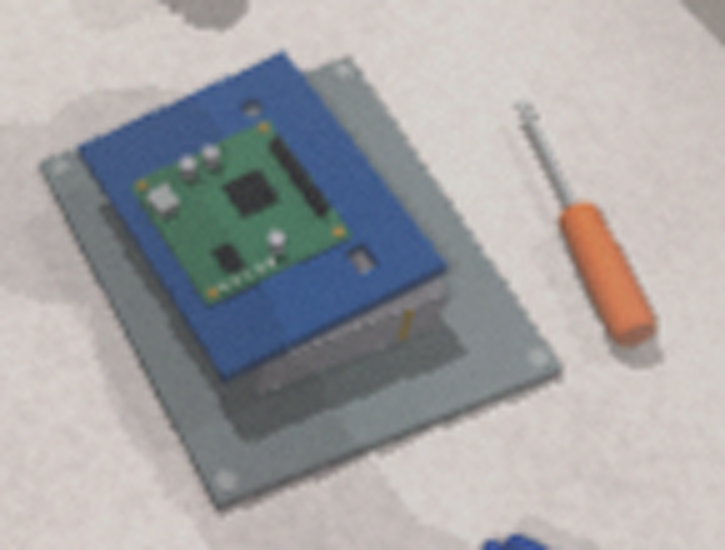

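The crop confirms it: the small blue plate with the green board, two holes at crop (195,195) and (403,195), riding on the grey fixture. Next I'll fit the fixture and carrier outlines in both views.

```bash
cat > fit.py <<'E'
from h import *
from scipy.optimize import least_squares
def quad(mask):
    # mask upsampled; fit lines to 4 sides of the hull
    cs,_=cv2.findContours(mask,cv2.RETR_EXTERNAL,cv2.CHAIN_APPROX_NONE)
    c=max(cs,key=cv2.contourArea); h=cv2.convexHull(c)
    for e in np.linspace(.005,.1,40):
        a=cv2.approxPolyDP(h,e*cv2.arcLength(h,True),True)
        if len(a)==4: break
    a=a.reshape(-1,2).astype(float); pts=c.reshape(-1,2).astype(float); L=[]
    for i in range(4):
        A,B=a[i],a[(i+1)%4]; d=(B-A)/np.linalg.norm(B-A); n=np.array([-d[1],d[0]])
        s=(pts-A)@d/np.linalg.norm(B-A); q=pts[(s>.1)&(s<.9)&(abs((pts-A)@n)<12)]
        m=np.median((q-A)@n); q=q[abs((q-A)@n-m)<6]
        vx,vy,x,y=cv2.fitLine(q.astype(np.float32),cv2.DIST_HUBER,0,.01,.01).ravel(); L.append(np.cross([x,y,1],[x+vx,y+vy,1]))
    C=[np.cross(L[i-1],L[i]) for i in range(4)]
    return np.array([c[:2]/c[2] for c in C])
def seg(p,roi,kind,S=8):
    x0,y0,x1,y1=roi
    im=cv2.GaussianBlur(cv2.resize(p['pixels'][y0:y1,x0:x1],None,fx=S,fy=S,interpolation=cv2.INTER_CUBIC),(0,0),S*.4)
    f=im.astype(int); hsv=cv2.cvtColor(im,cv2.COLOR_RGB2HSV)
    if kind=='blue':
        m=((f[...,2]-f[...,0])>0.45*f[...,2]+0)&(f[...,2]>40)
        m=m.astype(np.uint8)*255
    return m,(x0,y0,S)
def unup(q,o): return (q+.5)/o[2]-.5+np.array(o[:2])
def fixpts(X):  # base plate top corners, world
    x,y,w=X; R=np.array([[np.cos(w),-np.sin(w)],[np.sin(w),np.cos(w)]])
    return R,np.array([x,y])
E
python3 - <<'E'
from fit import *
for n,roi in (('top',(255,130,345,205)),('side',(262,185,350,262))):
    p=load(n+'0'); m,o=seg(p,roi,'blue'); 
    q=quad(m); c=unup(q,o); print(n,c.round(2).tolist())
    x0,y0,x1,y1=roi; S=8
    im=cv2.resize(p['pixels'][y0:y1,x0:x1,::-1],None,fx=S,fy=S,interpolation=cv2.INTER_CUBIC)
    cs,_=cv2.findContours(m,cv2.RETR_EXTERNAL,cv2.CHAIN_APPROX_NONE); cv2.drawContours(im,cs,-1,(0,0,255),1)
    cv2.polylines(im,[q.astype(int)],True,(0,255,255),1)
    cv2.imwrite(f'pics/seg_{n}.png',im)
E
```

```text
top [[330.01, 144.86], [331.12, 194.68], [269.47, 195.17], [268.56, 145.77]]
side [[311.18, 190.89], [343.41, 232.81], [299.44, 254.82], [271.31, 209.44]]
```

```bash
python3 - <<'E'
import cv2,numpy as np
a=cv2.imread('pics/seg_top.png');b=cv2.imread('pics/seg_side.png')
h=max(a.shape[0],b.shape[0]);f=lambda x:cv2.copyMakeBorder(x,0,h-x.shape[0],0,0,cv2.BORDER_CONSTANT)
c=np.hstack([f(a),f(b)]); cv2.imwrite('pics/seg.png',cv2.resize(c,(800,int(800*c.shape[0]/c.shape[1]))))
E
```

```text
(no output)
```

View pics/seg.png

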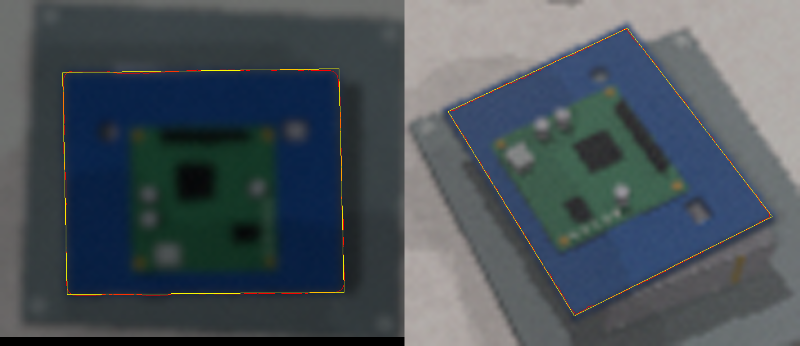

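```bash
cat >> fit.py <<'E'
def refine(p,init,r=3.0,sgn=True):
    g=cv2.GaussianBlur(p['pixels'],(0,0),.6).astype(np.float32)
    g=g[...,0]  # red: bench bright, plate dim
    init=np.array(init,float); cen=init.mean(0); L=[];res=[]
    for i in range(4):
        A,B=init[i],init[(i+1)%4]; d=(B-A)/np.linalg.norm(B-A); n=np.array([-d[1],d[0]])
        if (cen-A)@n>0: n=-n   # outward
        pts=[]
        ts=np.arange(-r,r+.01,.1)
        for s in np.linspace(.06,.94,60):
            P=A+s*(B-A); Q=P+ts[:,None]*n
            v=cv2.remap(g,Q[:,0].astype(np.float32)[None],Q[:,1].astype(np.float32)[None],cv2.INTER_CUBIC)[0]
            dv=np.gradient(v)/.1; k=np.argmax(dv)
            if dv[k]>6 and 3<k<len(ts)-4: pts.append(Q[k])
        pts=np.array(pts); 
        for _ in range(4):
            vx,vy,x,y=cv2.fitLine(pts.astype(np.float32),cv2.DIST_HUBER,0,.01,.01).ravel()
            e=abs((pts-[x,y])@[-vy,vx]); 
            if (e<.6).sum()>8: pts=pts[e<max(.6,0)]
        res.append((len(pts),round(float(e.mean()),2)))
        L.append(np.cross([x,y,1],[x+vx,y+vy,1]))
    C=[np.cross(L[i-1],L[i]) for i in range(4)]
    return np.array([c[:2]/c[2] for c in C]),res
HX,HY=.1,.115
def fx_model(p,X,z=.008):
    x,y,w=X; c,s=np.cos(w),np.sin(w)
    q=np.array([[HX,HY],[HX,-HY],[-HX,-HY],[-HX,HY]])
    return proj(p,[[x+a*c-b*s,y+a*s+b*c,z] for a,b in q])
def car_model(p,F,X,top=True,corners=None):
    # X: dx,dy,yaw of carrier origin in fixture frame; tilted plane
    dx,dy,w=X; x,y,f=F; th=np.arctan(.008/.083)
    q=np.array([[.065,.08],[.065,-.08],[-.065,-.08],[-.065,.08]])
    Ry=np.array([[np.cos(th),0,-np.sin(th)],[0,1,0],[np.sin(th),0,np.cos(th)]])
    Rz=lambda a:np.array([[np.cos(a),-np.sin(a),0],[np.sin(a),np.cos(a),0],[0,0,1]])
    o=np.array([dx,dy,.04+(dx+.053)*np.tan(th)])
    if corners is None: corners=np.c_[q,np.full(4,.008)]
    P=(Ry@Rz(w)@np.array(corners).T).T+o
    return (Rz(f)@P.T).T+np.array([x,y,0])
E
python3 - <<'E'
from fit import *
it=np.array([(113,52),(525,72),(522,430),(102,410)])/5+np.array([240,120])
isd=np.array([(352,60),(562,375),(220,510),(40,163)])/5+np.array([255,180])
Fs={}
obs={}
ct=unup0=np.array([[268.56,145.77],[330.01,144.86],[331.12,194.68],[269.47,195.17]])
cs=np.array([[311.18,190.89],[343.41,232.81],[299.44,254.82],[271.31,209.44]])
for n,i0,c in (('top',it,ct),('side',isd,cs)):
    p=load(n+'0'); q,r=refine(p,i0); print(n,q.round(2).tolist(),r)
    s=least_squares(lambda X:(fx_model(p,X)-q).ravel(),[.58,0,0],loss='soft_l1'); F=s.x
    print(' F',F.round(4),np.degrees(F[2]).round(2),'res',s.fun.round(2))
    s2=least_squares(lambda X:(proj(p,car_model(p,F,X))-c).ravel(),[-.02,0,0])
    print(' C rel',s2.x.round(4),np.degrees(s2.x[2]).round(2),'res',s2.fun.round(2))
    im=cv2.resize(p['pixels'][:,:,::-1],None,fx=5,fy=5,interpolation=cv2.INTER_CUBIC)
    for P,col in ((fx_model(p,F),(0,0,255)),(proj(p,car_model(p,F,s2.x)),(0,255,255))):
        cv2.polylines(im,[((P+.5)*5-.5).astype(int)],True,col,1)
    h=car_model(p,F,s2.x,corners=[[.03,.055,.008],[.03,-.055,.008],[.03,.055,0],[.03,-.055,0]])
    for a in ((proj(p,h)+.5)*5-.5).astype(int): cv2.circle(im,tuple(map(int,a)),3,(0,0,255),1)
    c0=((fx_model(p,F).min(0)-5)*5).astype(int); c1=((fx_model(p,F).max(0)+5)*5).astype(int)
    cv2.imwrite(f'pics/fit_{n}.png',im[c0[1]:c1[1],c0[0]:c1[0]])
E
```

```text
top [[262.25, 129.52], [345.27, 134.11], [343.79, 205.72], [258.81, 201.56]] [(54, 0.22), (57, 0.21), (56, 0.23), (57, 0.23)]
 F [ 0.6338 -0.1139 -0.0601] -3.45 res [ 0.15  0.14 -0.29  0.08 -0.06  0.02  0.19 -0.22]
 C rel [-0.0162  0.0135  0.0656] 3.76 res [ 0.4  -0.03 -0.32  0.2  -0.35 -0.25  0.27  0.09]
side [[324.62, 190.78], [368.42, 254.62], [298.15, 282.8], [261.03, 211.38]] [(58, 0.22), (55, 0.26), (60, 0.21), (19, 0.27)]
 F [ 0.6325 -0.1192 -0.0571] -3.27 res [-0.03  0.65 -0.52 -0.34 -0.11 -0.72  0.91  1.32]
 C rel [-0.0154  0.0155  0.058 ] 3.32 res [ 0.45 -0.83  0.8   0.21 -0.12  0.52 -1.21 -0.25]
```

View pics/fit_top.png

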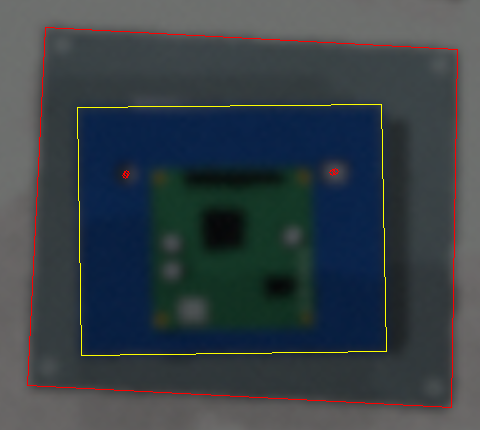

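View pics/fit_side.png

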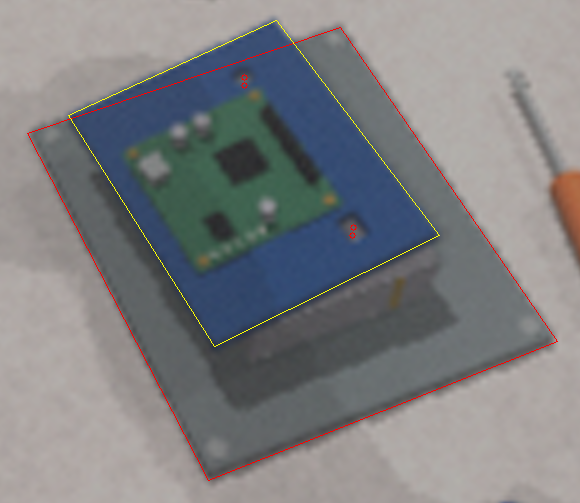

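```bash
python3 - <<'E'
from fit import *
p=load('top0')
for n,b,z in (('jar',[211,136,232,162],.05),('cat',[372,155,402,183],.05),('sd',[290,105,348,124],.01),('bigblue',[194,218,293,319],.0),('pink',[342,221,395,287],0)):
    print(n,back(p,b[:2],z).round(3),back(p,b[2:],z).round(3))
s=load('side0')
print('jar side',back(s,(289.5,176),.0).round(3),'cat side',back(s,(360,310),.02).round(3))
E
```

```text
jar [0.711 0.133 0.05 ] [0.641 0.078 0.05 ]
cat [ 0.657 -0.293  0.05 ] [ 0.582 -0.368  0.05 ]
sd [ 0.811 -0.083  0.01 ] [ 0.755 -0.244  0.01 ]
bigblue [0.498 0.182 0.   ] [ 0.231 -0.079  0.   ]
pink [ 0.486 -0.218  0.   ] [ 0.309 -0.353  0.   ]
jar side [0.68  0.096 0.   ] cat side [ 0.616 -0.356  0.02 ]
```

```bash
python3 -m pendant '{"xyz":[[23,34,0],[46,68,0],[69,102,0],[92,136,0],[115,170,0],[138,204,0],[160,238,0],[182,272,0],[204,306,0],[226,340,0],[248,374,0],[270,408,0]],"turn":[1.1,2.2,3.3,4.4,5.5,6.6,7.7,8.8,10,11.1,12.2,13.3]}' 60
```

```text
t: 2.0
ee_pos: [0.4851, -0.1779, 0.239]
ee_rot: [180.0, 0.0, 86.8]
wrist_force: [0.9, -0.2, 0.7]
opening: 0.0598
```

```bash
python3 -m pendant '{"xyz":[[20,30,0],[42,64,0],[64,98,0],[86,132,0],[108,166,0],[128,196,0],[133,203,0],[133,203,-30],[133,203,-65],[133,203,-100],[133,203,-120],[133,203,-120]],"turn":[0,0,0,-0.05,-0.05,-0.05,-0.05,-0.05,-0.05,-0.05,-0.05,-0.05]}'
python3 - <<'E'
from h import *
a=shot('side','s1'); b=shot('top','t1')
cv2.imwrite('pics/s1c.png',cv2.resize(a['pixels'][130:300,180:400,::-1],None,fx=3.5,fy=3.5,interpolation=cv2.INTER_CUBIC))
cv2.imwrite('pics/t1c.png',cv2.resize(b['pixels'][80:270,180:420,::-1],None,fx=3,fy=3,interpolation=cv2.INTER_CUBIC))
E
```

```text
t: 3.2
ee_pos: [0.6155, 0.0234, 0.1161]
ee_rot: [-179.7, 0.2, 86.5]
wrist_force: [0.5, -0.0, 0.3]
opening: 0.0599
```

View pics/s1c.png

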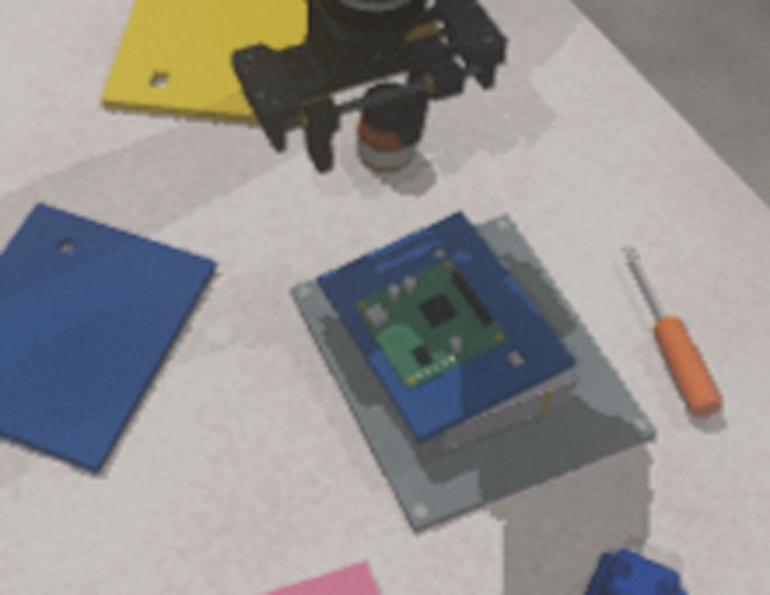

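View pics/t1c.png

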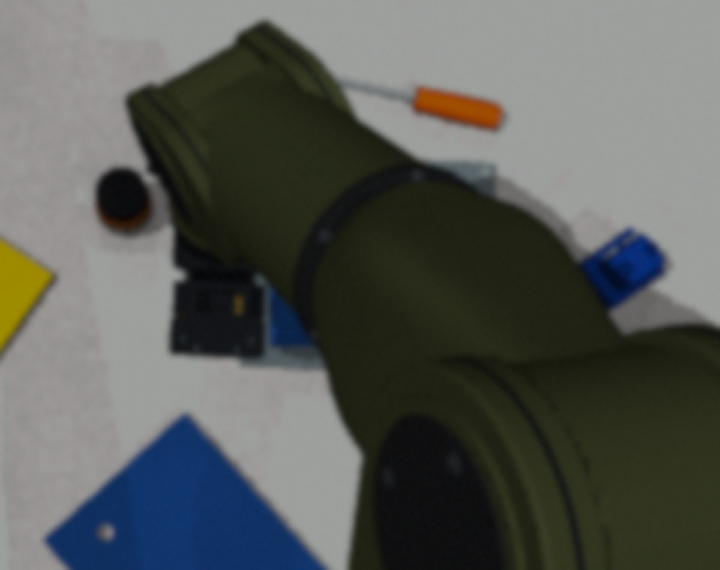

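Side view: the gripper hangs past the carrier's +y edge (fingers at crop (320,165) and (440,90)), clear of the jar behind it. The arm hides the scene from the top camera. Next I descend beside the bed.

```bash
python3 -m pendant '{"xyz":[[2,2,-15],[2,2,-35],[2,2,-55],[2,2,-75],[2,2,-88],[2,2,-88],[2,2,-88],[2,2,-88]],"turn":[0,0,0,0,0,0,0,0]}'
python3 - <<'E'
from h import *
a=shot('side','s2')
cv2.imwrite('pics/s2c.png',cv2.resize(a['pixels'][130:290,220:400,::-1],None,fx=4,fy=4,interpolation=cv2.INTER_CUBIC))
E
```

```text
t: 4.1
ee_pos: [0.6212, 0.0267, 0.0325]
ee_rot: [179.8, 0.0, 86.5]
wrist_force: [0.5, 0.3, 0.3]
opening: 0.0598
```

View pics/s2c.png

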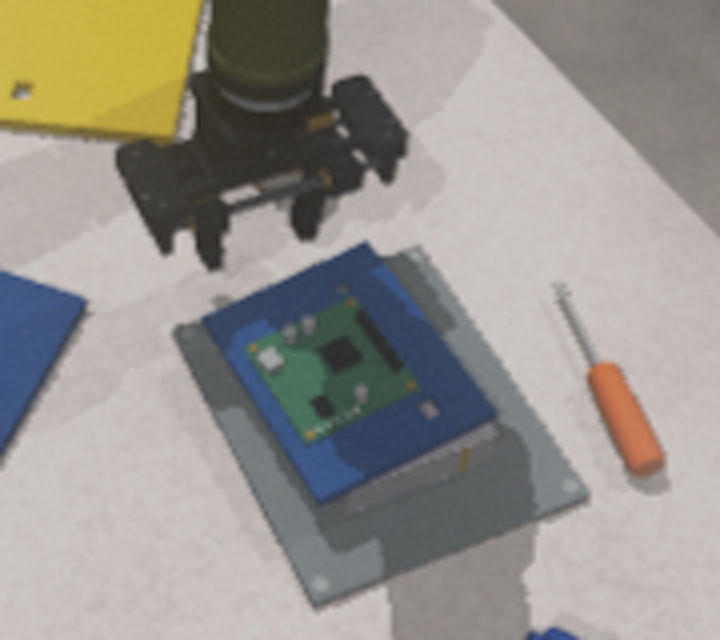

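```bash
python3 -m pendant '{"xyz":[[0,-6,-3],[-1,-12,-3],[-1,-18,-3],[-1,-22,-3],[-1,-26,-3],[-2,-30,-3],[-2,-30,-3]],"turn":[0,0,0,0,0,0,0]}'
python3 - <<'E'
from h import *
print(monitor.state()['wrist_force'])
E
```

```text
t: 4.85
ee_pos: [0.6188, -0.0044, 0.0294]
ee_rot: [179.9, 0.1, 86.4]
wrist_force: [0.5, 0.2, 0.4]
opening: 0.0599
[0.45144962 0.15442057 0.41868751]
```

```bash
python3 -m pendant '{"xyz":[[0,-1,0],[0,-2,0],[0,-3,0],[0,-4,0],[0,-4,0]],"turn":[0,0,0,0,0]}'; python3 -m pendant '{"xyz":[[0,-1,0],[0,-2,0],[0,-3,0],[0,-3,0]],"turn":[0,0,0,0]}'
python3 - <<'E'
from h import *
a=shot('side','s3')
cv2.imwrite('pics/s3c.png',cv2.resize(a['pixels'][150:270,240:370,::-1],None,fx=5,fy=5,interpolation=cv2.INTER_CUBIC))
E
```

```text
t: 5.35
ee_pos: [0.619, -0.0078, 0.0295]
ee_rot: [179.8, 0.0, 86.4]
wrist_force: [0.5, 1.6, -0.3]
opening: 0.0602
t: 5.75
ee_pos: [0.6193, -0.0109, 0.0296]
ee_rot: [179.8, 0.0, 86.4]
wrist_force: [-0.2, 1.1, 0.1]
opening: 0.06
```

View pics/s3c.png

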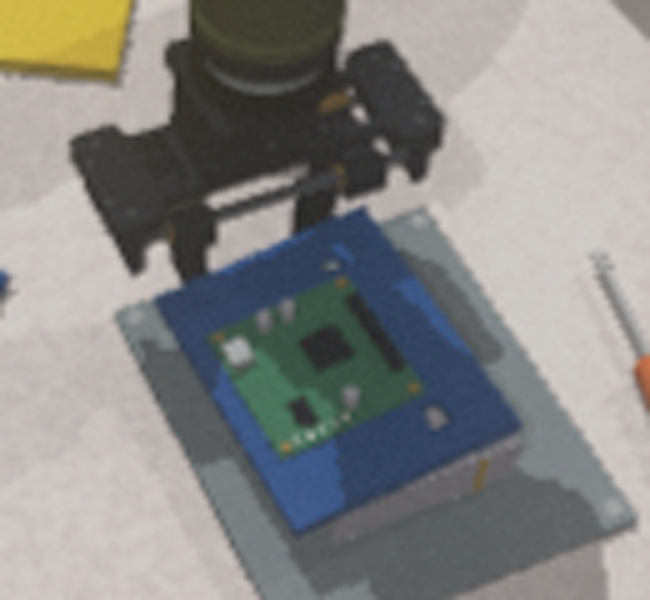

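```bash
python3 -m pendant '{"xyz":[[0,-1,0],[0,-2,0],[0,-3,0],[0,-4,0],[0,-5,0],[0,-6,0],[0,-7,0],[0,-8,0],[-1,-9,0],[-1,-9,0]],"turn":[0,0,0,0,0,0,0,0,0,0]}'
cat > meas.py <<'E'
from fit import *
import sys
def meas(tag,name,roi,i0=None):
    p=load(tag)
    F=np.load('F_'+name+'.npy')
    m,o=seg(p,roi,'blue'); q=unup(quad(m),o)
    M=lambda X:proj(p,car_model(p,F,X))
    base=M([-.015,.01,0])
    # order observed corners to model
    best=min(((np.roll(s,k,0)) for s in (q,q[::-1]) for k in range(4)),key=lambda a:((a-base)**2).sum())
    s=least_squares(lambda X:(M(X)-best).ravel(),[-.015,.01,0])
    print(name,'rel mm',(s.x[:2]*1000).round(1),'deg',np.degrees(s.x[2]).round(2),'res',s.fun.round(2)); return s.x,best
E
python3 - <<'E'
from meas import *
np.save('F_top.npy',[.6338,-.1139,-.0601]); np.save('F_side.npy',[.6325,-.1192,-.0571])
a=shot('side','s4')
cv2.imwrite('pics/s4c.png',cv2.resize(a['pixels'][150:270,240:370,::-1],None,fx=5,fy=5,interpolation=cv2.INTER_CUBIC))
for t in ('s2','s3','s4'):
    try: meas(t,'side',(262,185,355,270))
    except Exception as e: print(t,e)
E
```

```text
t: 6.8
ee_pos: [0.618, -0.0204, 0.0295]
ee_rot: [179.8, 0.0, 86.4]
wrist_force: [-0.2, 0.7, -0.5]
opening: 0.0599
side rel mm [-39.9  10. ] deg 17.12 res [ 13.72 -15.82   5.34  -5.69  -1.38   8.34 -17.7    8.86]
s3 index 3 is out of bounds for axis 0 with size 3
side rel mm [-18.7   7.2] deg -0.54 res [ 1.79 -1.33  6.37 -1.11 -4.1   1.07 -4.27  0.3 ]
```

View pics/s4c.png

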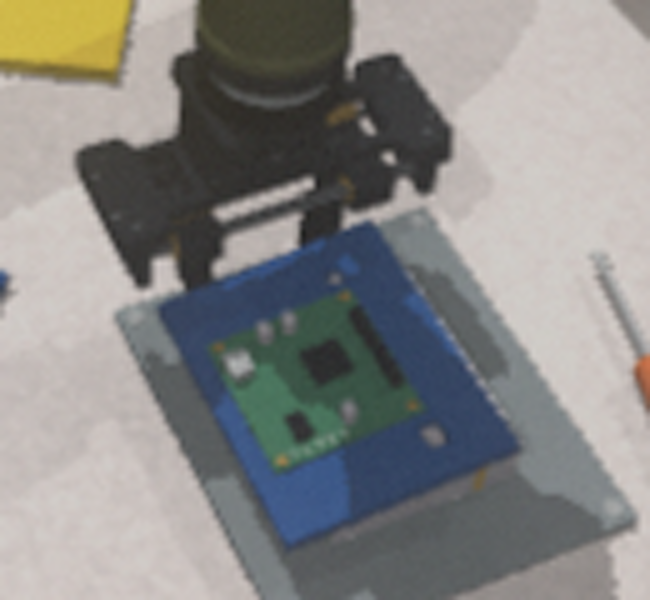

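```bash
python3 -m pendant '{"xyz":[[0,-1,0],[0,-2,0],[0,-3,0],[0,-3,0],[0,-3,0]],"turn":[0,0,0,0,0]}'; python3 -m pendant '{"xyz":[[0,8,0],[1,18,0],[1,26,0],[1,26,30],[1,26,70],[1,26,110],[1,26,130],[-40,26,135],[-90,26,135],[-140,26,135],[-180,26,135],[-200,26,135]],"turn":[0,0,0,0,0,0,-1,-2.5,-4,-5.5,-7,-8.5]}'
```

```text
t: 7.35
ee_pos: [0.6177, -0.0234, 0.0294]
ee_rot: [179.9, 0.0, 86.4]
wrist_force: [0.1, 1.5, -0.5]
opening: 0.0598
t: 8.55
ee_pos: [0.4132, 0.0026, 0.1648]
ee_rot: [180.0, 0.2, 43.6]
wrist_force: [0.3, 0.2, 0.6]
opening: 0.06
```

```bash
python3 -m pendant '{"xyz":[[0,-15,0],[0,-30,0],[0,-45,0],[5,-60,0],[10,-75,0],[15,-90,0],[15,-105,0],[15,-105,0]],"turn":[-1.4,-2.8,-4.2,-5.6,-7,-8.4,-9.4,-9.4]}'
python3 - <<'E'
from meas import *
a=shot('side','s5'); b=shot('top','t5')
A=cv2.resize(a['pixels'][150:290,240:380,::-1],None,fx=2.8,fy=2.8,interpolation=cv2.INTER_CUBIC)
B=cv2.resize(b['pixels'][100:240,230:370,::-1],None,fx=2.8,fy=2.8,interpolation=cv2.INTER_CUBIC)
cv2.imwrite('pics/st5.png',np.hstack([A,B]))
E
```

```text
t: 9.35
ee_pos: [0.4281, -0.1041, 0.1649]
ee_rot: [179.9, 0.2, -3.6]
wrist_force: [-0.0, 0.3, -0.5]
opening: 0.0595
```

View pics/st5.png

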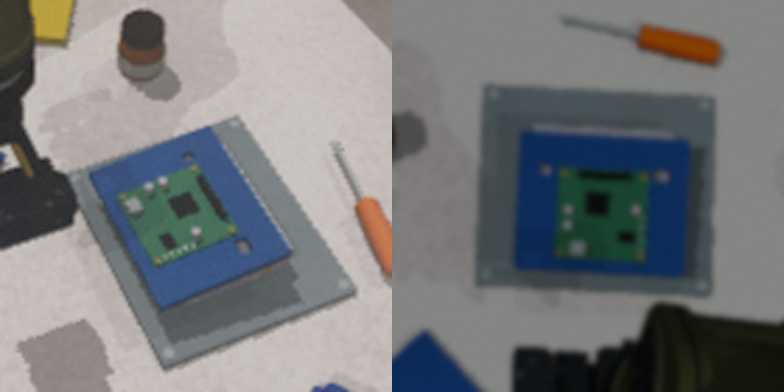

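Both views now show the carrier unobstructed and nearly parallel to the base plate: top at crop (603,203), side at (190,215). Measuring it now.

```bash
python3 - <<'E'
from meas import *
for n,t,roi in (('side','s5',(262,185,350,270)),('top','t5',(262,135,345,202))):
    x,q=meas(t,n,roi); p=load(t); F=np.load(f'F_{n}.npy')
    im=cv2.resize(p['pixels'][:,:,::-1],None,fx=5,fy=5,interpolation=cv2.INTER_CUBIC); im=cv2.convertScaleAbs(im,alpha=1.5)
    for P,c in ((fx_model(p,F),(0,0,255)),(q,(0,255,255)),(proj(p,car_model(p,F,x)),(0,255,0))): cv2.polylines(im,[((P+.5)*5-.5).astype(int)],True,c,1)
    c0=((fx_model(p,F).min(0)-5)*5).astype(int); c1=((fx_model(p,F).max(0)+5)*5).astype(int)
    cv2.imwrite(f'pics/m5_{n}.png',im[c0[1]:c1[1],c0[0]:c1[0]])
E
```

```text
side rel mm [-21.6   2.9] deg -0.4 res [ 0.43 -0.74  0.71  0.07 -0.37  0.41 -0.81 -0.  ]
top rel mm [-22.5   0.2] deg -0.15 res [ 0.41 -0.12 -0.32 -0.26 -0.32  0.18  0.23  0.21]
```

View pics/m5_top.png

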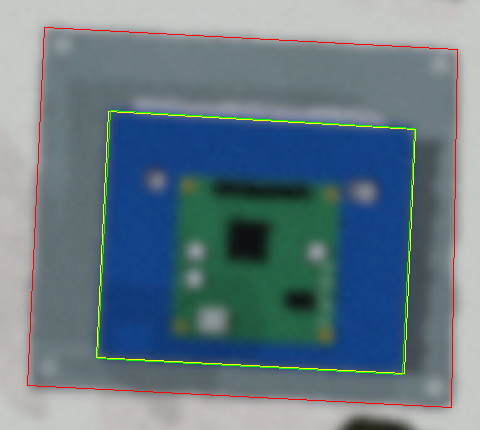

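View pics/m5_side.png

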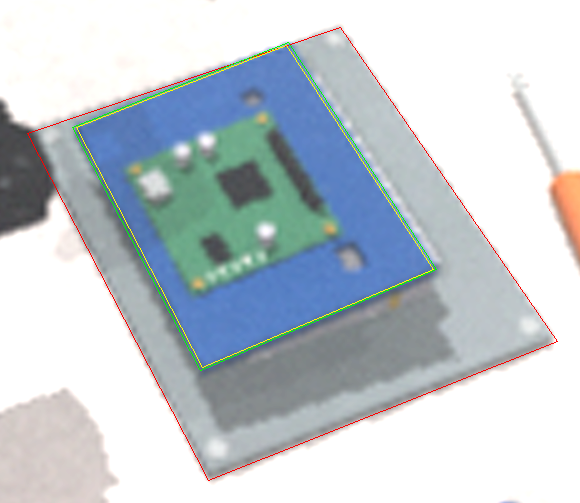

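```bash
python3 - <<'E'
from meas import *
def bed(p,F):
    x,y,w=F;c,s=np.cos(w),np.sin(w)
    return proj(p,[[x+a*c-b*s,y+a*s+b*c,z] for a,b,z in ((.053,.068,.04),(.053,-.068,.04),(-.053,-.068,.04),(-.053,.068,.04),(.03,.055,.048),(.03,-.055,.048))])
out=[]
for n,t in (('side','s5'),('top','t5')):
    p=load(t);F=np.load(f'F_{n}.npy')
    if n=='side':
        i0=fx_model(p,F); g=(262,185,375,290)
        q,r=refine(p,i0,r=3); print(q.round(1).tolist(),r)
        s=least_squares(lambda X:(fx_model(p,X)-q).ravel(),F,loss='soft_l1',f_scale=.3);print(s.x.round(4),s.fun.round(2))
        # allow 2 mm extrinsic-ish: free image shift via z offset
        s2=least_squares(lambda X:(fx_model(p,X[:3],X[3])-q).ravel(),[*F,.008]);print('free z',s2.x.round(4),s2.fun.round(2))
    im=cv2.resize(p['pixels'][:,:,::-1],None,fx=6,fy=6,interpolation=cv2.INTER_CUBIC); im=cv2.convertScaleAbs(im,alpha=1.3 if n=='top' else .9)
    b=((bed(p,F)+.5)*6-.5).astype(int)
    cv2.polylines(im,[b[:4]],True,(0,0,255),1)
    for a in b[4:]: cv2.circle(im,tuple(map(int,a)),2,(0,0,255),1)
    c=b[:4].mean(0).astype(int); out.append(cv2.resize(im[c[1]-330:c[1]+330,c[0]-260:c[0]+260],(400,508)))
cv2.imwrite('pics/bed5.png',np.hstack(out))
E
```

```text
[[324.7, 190.9], [368.6, 254.6], [297.9, 282.5], [261.7, 212.3]] [(60, 0.25), (56, 0.25), (48, 0.21), (51, 0.23)]
[ 0.6325 -0.1195 -0.0587] [ 0.03  0.59 -0.68 -0.13  0.06 -0.29  0.31  0.38]
free z [ 0.6293 -0.1236 -0.0583  0.0163] [ 0.17  0.06 -0.05 -0.12 -0.    0.03 -0.1   0.04]
```

View pics/bed5.png

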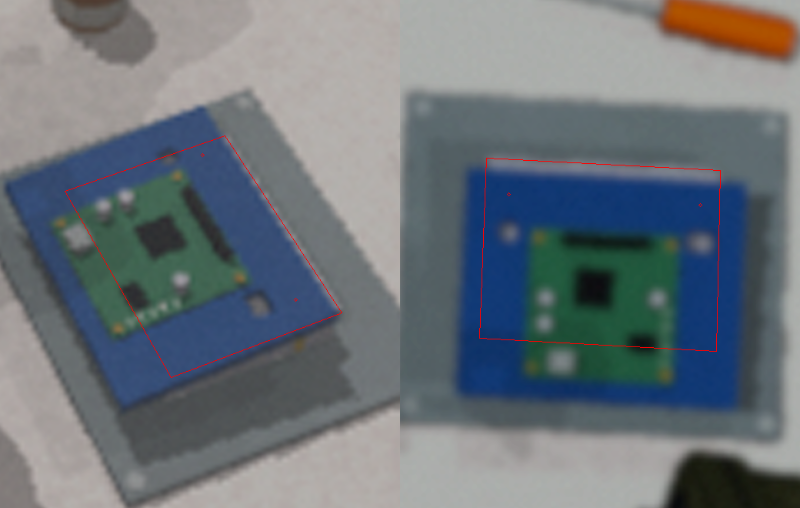

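```bash
python3 - <<'E'
from meas import *
p=load('s5'); m,o=seg(p,(262,185,350,270),'blue'); q=unup(quad(m),o)
def dt_model(X,c=None):
    pp=dict(p); pp['tvec']=np.array(p['tvec']).ravel()+X[:3]; return pp
fo,_=refine(p,fx_model(p,[.6325,-.1195,-.0587]))
M=lambda F,X,pp:proj(pp,car_model(pp,F,X))
base=M([.6325,-.1195,-.0587],[-.022,.002,0],p)
best=min(((np.roll(s,k,0)) for s in (q,q[::-1]) for k in range(4)),key=lambda a:((a-base)**2).sum())
def f(X):
    pp=dt_model(X); return np.r_[(fx_model(pp,X[3:6])-fo).ravel(),(M(X[3:6],X[6:9],pp)-best).ravel(),X[:3]/.004*.3,(X[3:6]-[.6338,-.1139,-.0601])/[.003,.003,.01]*.3]
s=least_squares(f,[0,0,0,.6338,-.1139,-.06,-.022,.001,0]); print(s.x.round(4),s.fun.round(2))
E
```

```text
[ 0.0009  0.0028 -0.0021  0.6334 -0.1159 -0.0572 -0.0218  0.0032 -0.007 ] [ 0.1   0.71 -0.66 -0.25  0.27 -0.36  0.34  0.18  0.43 -0.73  0.7   0.06
 -0.37  0.4  -0.8   0.    0.07  0.21 -0.16 -0.04 -0.2   0.09]
```

```bash
python3 -m pendant '{"xyz":[[30,-1,-10],[60,-2,-30],[85,-3,-60],[90,-3,-95],[90,-3,-125],[90,-3,-138],[90,-3,-138],[90,-3,-138]],"turn":[0,0.03,0.03,0.03,0.03,0.03,0.03,0.03]}';  python3 -m pendant '{"xyz":[[5,0,0],[10,-1,0],[13,-1,0],[16,-1,0],[16,-1,0]],"turn":[0,0,0,0,0]}'
```

```text
t: 10.25
ee_pos: [0.518, -0.1045, 0.0276]
ee_rot: [-180.0, 0.2, -3.0]
wrist_force: [0.2, -0.3, 0.0]
opening: 0.0604
t: 10.75
ee_pos: [0.5348, -0.1056, 0.0279]
ee_rot: [-180.0, 0.2, -3.0]
wrist_force: [-0.2, 0.6, -0.1]
opening: 0.0601
```

```bash
python3 - <<'E'
from meas import *
a=shot('side','s6')
cv2.imwrite('pics/s6c.png',cv2.resize(a['pixels'][150:290,240:380,::-1],None,fx=4.2,fy=4.2,interpolation=cv2.INTER_CUBIC))
E
```

```text
(no output)
```

View pics/s6c.png

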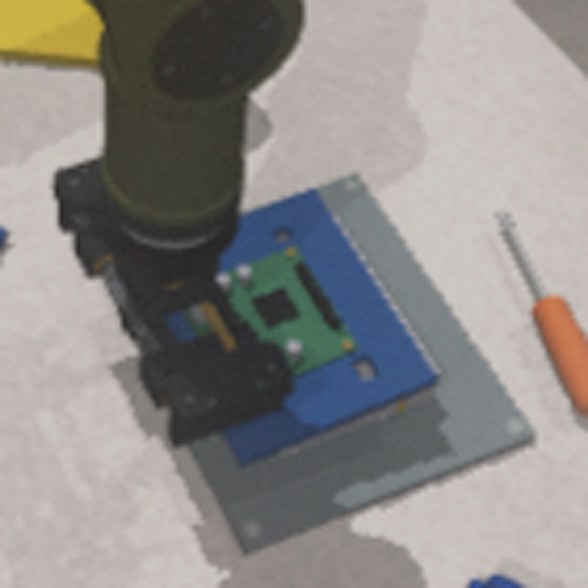

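Side view: the gripper stands behind the −x edge, the carrier is parallel to the plate, and nothing else is touched. Now I push along fixture +x in two stages.

```bash
python3 -m pendant '{"xyz":[[2,0,0],[4,0,0],[6,0,0],[8,0,0],[10,-1,0],[12,-1,0],[14,-1,0],[16,-1,0],[16,-1,0]],"turn":[-0.08,-0.08,-0.08,-0.08,-0.08,-0.08,-0.08,-0.08,-0.08]}'; python3 -m pendant '{"xyz":[[1,0,0],[2,0,0],[3,0,0],[4,0,0],[5,0,0],[5,0,0]],"turn":[0,0,0,0,0,0]}'
python3 - <<'E'
from meas import *
a=shot('side','s7')
cv2.imwrite('pics/s7c.png',cv2.resize(a['pixels'][150:290,240:380,::-1],None,fx=4.2,fy=4.2,interpolation=cv2.INTER_CUBIC))
E
```

```text
t: 11.7
ee_pos: [0.5461, -0.1065, 0.0274]
ee_rot: [-180.0, 0.7, -3.5]
wrist_force: [-7.9, -0.1, 6.6]
opening: 0.0596
t: 12.3
ee_pos: [0.5479, -0.1065, 0.0273]
ee_rot: [180.0, 1.1, -3.5]
wrist_force: [-7.6, 0.0, 6.3]
opening: 0.0601
```

View pics/s7c.png

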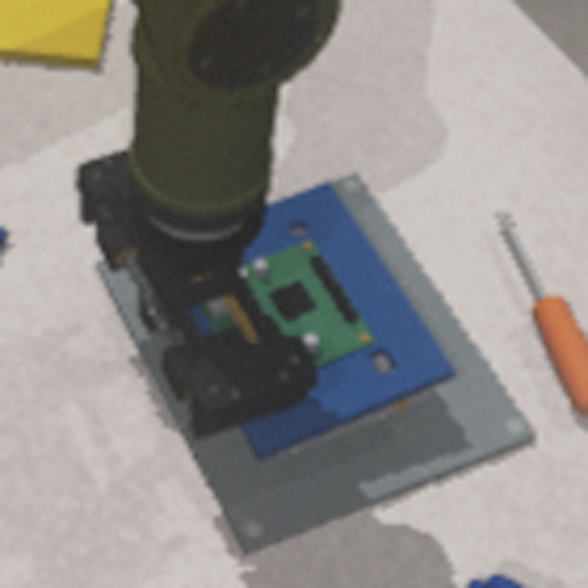

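The upward 6 N on the tool means the pads press the overhanging edge down, which could tip it. I'll back off and check the tilt.

```bash
python3 -m pendant '{"xyz":[[-2,0,0],[-5,0,0],[-10,0,0],[-25,1,0],[-45,2,0],[-65,3,0],[-65,3,0],[-65,3,0]],"turn":[0,0,0,0,0,0,0,0]}'
python3 - <<'E'
from meas import *
a=shot('side','s8'); b=shot('top','t8')
A=cv2.resize(a['pixels'][150:290,240:380,::-1],None,fx=2.8,fy=2.8,interpolation=cv2.INTER_CUBIC)
B=cv2.resize(b['pixels'][100:240,230:370,::-1],None,fx=2.8,fy=2.8,interpolation=cv2.INTER_CUBIC)
cv2.imwrite('pics/st8.png',np.hstack([A,B]))
print(monitor.state()['wrist_force'])
for n,t,roi in (('side','s8',(262,185,350,270)),('top','t8',(262,135,345,202))):
    try: meas(t,n,roi)
    except Exception as e: print(n,e)
E
```

```text
t: 13.15
ee_pos: [0.484, -0.1036, 0.0274]
ee_rot: [-180.0, 1.0, -3.5]
wrist_force: [0.5, -0.5, -0.2]
opening: 0.0601
[-0.11846719 -0.27225477  0.17659913]
side rel mm [-10.3   2.5] deg -0.39 res [ 0.04 -0.77  0.74  0.26 -0.44  0.15 -0.38  0.16]
top rel mm [4.8 0.1] deg 7.47 res [-2.69 -1.61 -3.27 -9.57  1.99 13.73  3.96 -2.64]
```

View pics/st8.png

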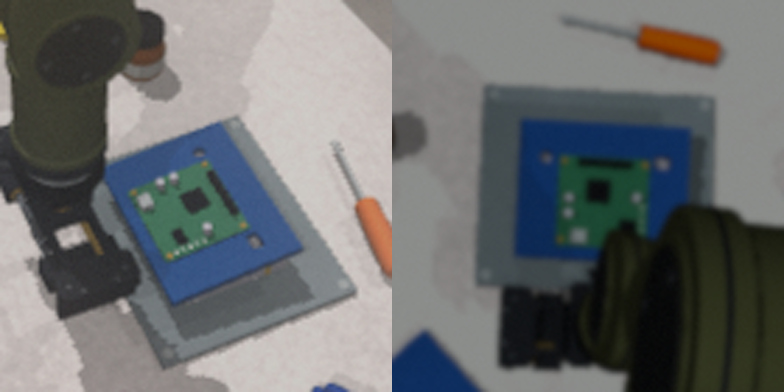

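Carrier tilt unchanged; it moved 11 mm and has about 10.5 mm left. I re-approach and push along the slope, rising with it.

```bash
python3 -m pendant '{"xyz":[[20,-1,0],[40,-2,0],[52,-3,0],[58,-3,0],[60,-3,0],[60,-3,0]],"turn":[0,0,0,0,0,0]}'; python3 -m pendant '{"xyz":[[2,0,0],[4,0,0],[5,0,0.2],[6,0,0.5],[7,0,0.8],[8,0,1.1],[9,0,1.4],[10,0,1.7],[10,0,1.7]],"turn":[0,0,0,0,0,0,0,0,0]}'
```

```text
t: 13.85
ee_pos: [0.5448, -0.1064, 0.0272]
ee_rot: [-180.0, 0.9, -3.5]
wrist_force: [-0.3, 0.5, -0.4]
opening: 0.0601
t: 14.75
ee_pos: [0.5561, -0.1065, 0.0293]
ee_rot: [-180.0, 0.8, -3.5]
wrist_force: [-0.4, -0.6, -0.3]
opening: 0.0601
```

```bash
python3 - <<'E'
from meas import *
a=shot('side','s9'); print(monitor.state()['wrist_force'])
cv2.imwrite('pics/s9c.png',cv2.resize(a['pixels'][150:290,240:380,::-1],None,fx=4.2,fy=4.2,interpolation=cv2.INTER_CUBIC))
E
```

```text
[ 0.39199689  0.2444317  -1.32795267]
```

View pics/s9c.png

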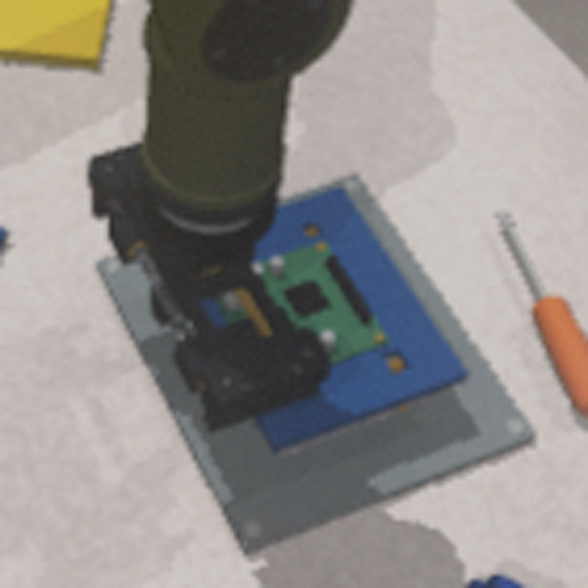

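Brass pins now show in both holes at crop (312,230) and (397,362). A few more millimetres are needed.

```bash
python3 -m pendant '{"xyz":[[0.5,0,0],[1,0,0],[1.5,0,0],[2,0,0],[2.5,0,0],[2.5,0,0]],"turn":[0,0,0,0,0,0]}'
python3 - <<'E'
from meas import *
a=shot('side','s10'); print(monitor.state()['wrist_force'])
cv2.imwrite('pics/s10c.png',cv2.resize(a['pixels'][180:280,270:370,::-1],None,fx=6,fy=6,interpolation=cv2.INTER_CUBIC))
E
```

```text
t: 15.4
ee_pos: [0.5578, -0.1065, 0.0292]
ee_rot: [-180.0, 0.9, -3.5]
wrist_force: [-1.7, 0.6, 1.3]
opening: 0.06
[-2.33262995  0.59519758  1.60300411]
```

View pics/s10c.png

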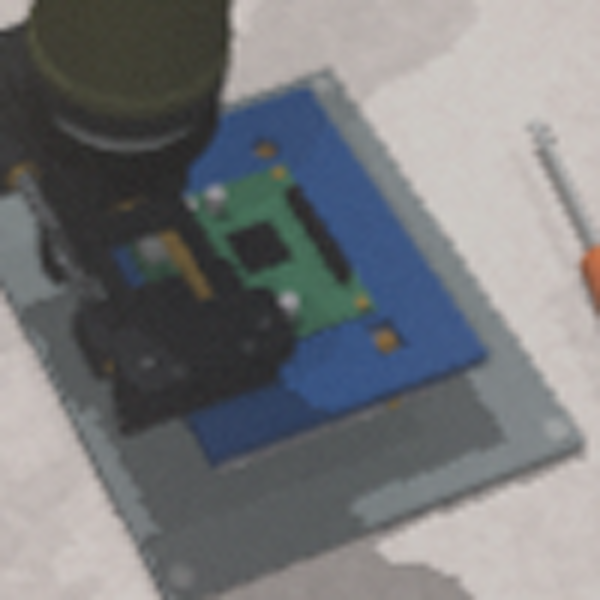

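```bash
python3 -m pendant '{"xyz":[[-2,0,0],[-8,0,0],[-25,1,0],[-50,2,15],[-80,3,60],[-115,5,110],[-130,5,140],[-130,5,140]],"turn":[0,0,0,0,0,0,0,0]}'
cat >> meas.py <<'E'
def car_free(F,X):
    # X: dx,dy,yaw, zc (underside centre), tilt
    dx,dy,w,zc,th=X; x,y,f=F
    q=np.array([[.065,.08,.008],[.065,-.08,.008],[-.065,-.08,.008],[-.065,.08,.008]])
    Ry=np.array([[np.cos(th),0,-np.sin(th)],[0,1,0],[np.sin(th),0,np.cos(th)]])
    Rz=lambda a:np.array([[np.cos(a),-np.sin(a),0],[np.sin(a),np.cos(a),0],[0,0,1]])
    P=(Ry@Rz(w)@q.T).T+[dx,dy,zc]
    return (Rz(f)@P.T).T+np.array([x,y,0])
def measf(tag,name,roi):
    p=load(tag); F=np.load('F_'+name+'.npy'); m,o=seg(p,roi,'blue'); q=unup(quad(m),o)
    base=proj(p,car_free(F,[0,0,0,.042,.0]))
    best=min(((np.roll(s,k,0)) for s in (q,q[::-1]) for k in range(4)),key=lambda a:((a-base)**2).sum())
    for nm,zc,th in (('tilted',None,.096),('flat',.04,0.)):
        f=lambda X:(proj(p,car_free(F,[X[0],X[1],X[2],(.04+(X[0]+.053)*np.tan(.096)) if zc is None else zc,th]))-best).ravel()
        s=least_squares(f,[0,0,0]); print(name,nm,(s.x[:2]*1000).round(1),np.degrees(s.x[2]).round(2),'res',s.fun.round(2),'rms',np.sqrt((s.fun**2).mean()).round(2))
    s=least_squares(lambda X:(proj(p,car_free(F,X))-best).ravel(),[0,0,0,.042,.03]); print(' free',(s.x[:2]*1000).round(1),np.degrees(s.x[2]).round(2),'zc',(s.x[3]*1000).round(1),'tilt',s.x[4].round(3))
E
python3 - <<'E'
from meas import *
a=shot('side','s11'); b=shot('top','t11')
A=cv2.resize(a['pixels'][180:290,260:370,::-1],None,fx=3.6,fy=3.6,interpolation=cv2.INTER_CUBIC)
B=cv2.resize(b['pixels'][120:230,250:360,::-1],None,fx=3.6,fy=3.6,interpolation=cv2.INTER_CUBIC)
cv2.imwrite('pics/st11.png',np.hstack([A,cv2.convertScaleAbs(B,alpha=1.5)]))
print('before'); measf('s5','side',(262,185,350,270)); measf('t5','top',(262,135,345,202))
print('now')
for n,t,roi in (('side','s11',(262,185,355,270)),('top','t11',(262,130,345,202))):
    try: measf(t,n,roi)
    except Exception as e: print(n,e)
E
```

```text
t: 16.25
ee_pos: [0.4258, -0.1021, 0.1731]
ee_rot: [179.9, 0.7, -3.5]
wrist_force: [0.3, -0.5, 0.2]
opening: 0.0597
before
side tilted [-21.6   2.9] -0.4 res [ 0.43 -0.74  0.71  0.07 -0.37  0.41 -0.81 -0.  ] rms 0.52
side flat [-21.    4.4] 0.62 res [-0.29  0.68  0.63  0.81  0.54 -0.74 -0.99 -0.77] rms 0.71
 free [-16.1  11.1] -0.25 zc 28.5 tilt 0.084
top tilted [-22.5   0.2] -0.15 res [ 0.41 -0.12 -0.32 -0.26 -0.32  0.18  0.23  0.21] rms 0.27
top flat [-22.3  -0.2] -0.49 res [ 0.46  0.14 -0.84  0.3   0.   -0.03  0.37 -0.37] rms 0.4
 free [-23.8   1.1] -0.34 zc 48.7 tilt 0.041
now
side tilted [-1.8  0.3] -1.25 res [ 1.15 -2.36  0.78 -0.44 -1.16  1.53 -0.75  0.71] rms 1.25
side flat [-0.4  2.9] -0.26 res [ 0.4  -0.83  0.59  0.29 -0.2   0.28 -0.81 -0.01] rms 0.51
 free [ 5.2 10.8] -0.13 zc 26.0 tilt -0.009
top tilted [-1.5  1. ] 0.33 res [ 0.19 -0.09  0.35 -0.47 -0.69  0.04  0.14  0.52] rms 0.38
top flat [-0.9  0.3] 0.0 res [ 0.3   0.27 -0.23  0.19 -0.42 -0.28  0.35 -0.15] rms 0.29
 free [-3.3  2. ] -0.04 zc 51.1 tilt -0.013
```

View pics/st11.png

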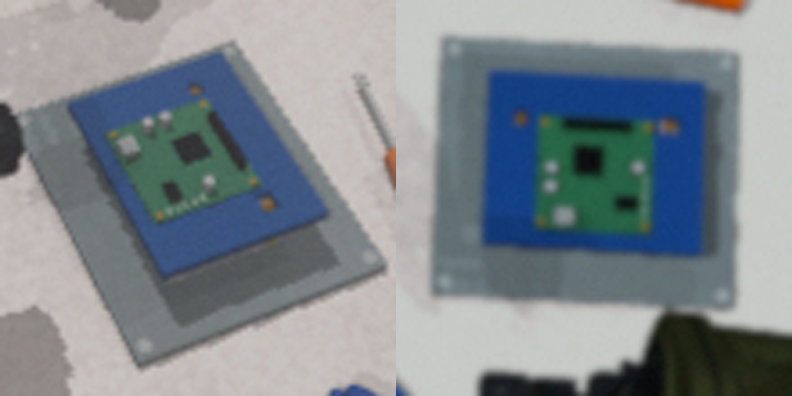

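```bash
python3 - <<'E'
from meas import *
def hinge(tag,name,roi):
    p=load(tag); F=np.load('F_'+name+'.npy'); m,o=seg(p,roi,'blue'); q=unup(quad(m),o)
    base=proj(p,car_free(F,[0,0,0,.042,.0]))
    best=min(((np.roll(s,k,0)) for s in (q,q[::-1]) for k in range(4)),key=lambda a:((a-base)**2).sum())
    s=least_squares(lambda X:(proj(p,car_free(F,[X[0],X[1],X[2],.04+(X[0]+.053)*np.tan(X[3]),X[3]]))-best).ravel(),[0,0,0,.03])
    print(tag,(s.x[:2]*1000).round(1),np.degrees(s.x[2]).round(2),'tilt',s.x[3].round(4))
for t,n in (('s0','side'),('s5','side'),('s8','side'),('s11','side'),('t0','top'),('t5','top'),('t11','top')):
    t={'s0':'side0','t0':'top0'}.get(t,t)
    hinge(t,n,(262,185,355,262) if n=='side' else (262,132,345,202))
p=imaging.get_image('side')['pixels'];ims=[p.astype(float)]+[imaging.get_image('side')['pixels'].astype(float) for _ in range(5)]
im=np.mean(ims,0)
np.save('pics/avg.npy',im)
cv2.imwrite('pics/avg.png',cv2.resize(im[190:270,270:370,::-1].astype(np.uint8),None,fx=8,fy=7.5,interpolation=cv2.INTER_CUBIC))
E
```

```text
side0 [-15.1  16.1] 3.62 tilt 0.0691
s5 [-21.4   3.4] -0.05 tilt 0.0628
s8 [-10.    3.1] -0.1 tilt 0.0687
s11 [0.  3.7] 0.05 tilt -0.0297
top0 [-16.3  13.6] 3.85 tilt 0.1249
t5 [-22.4   0.2] -0.21 tilt 0.0786
t11 [-1.1  0.5] 0.11 tilt 0.0302
```

View pics/avg.png

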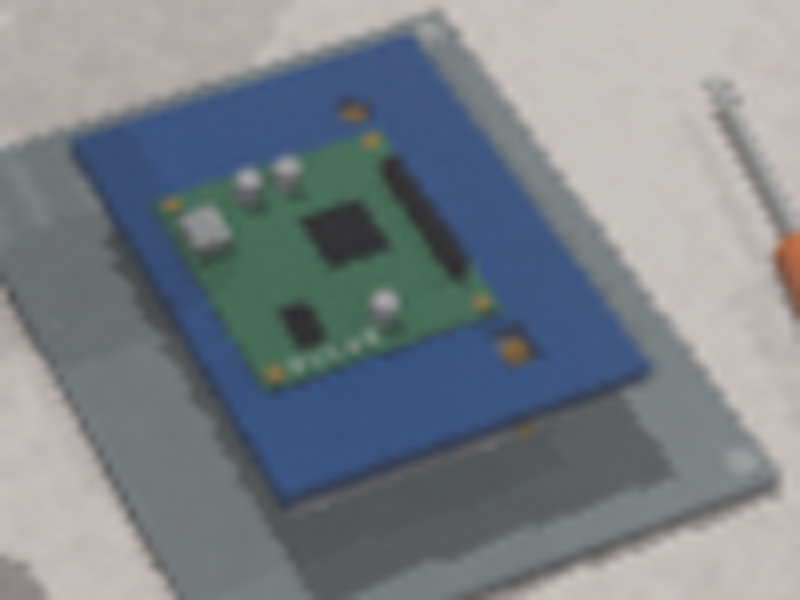

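The hinged-tilt fit in the side view gave 0.063–0.069 rad while the carrier rode on the pins, a steady offset of about −0.03 from the true 0.096. It now gives −0.030, which means flat. The averaged view shows brass flush in both holes, at (353,112) and (515,350). Last I check the bystanders, then hand in.

```bash
python3 - <<'E'
from h import *
a=load('side0'); b=imaging.get_image('side')
for n in ('jar','cat_robot','screwdriver'):
    print(n,[(np.round(d['box'],1).tolist(),round(d['conf'],2)) for d in spot_in(n,b)[:1]])
    
for n,r in (('cat',(340,280,380,328)),('sd',(350,195,392,252)),('jar',(275,150,305,182))):
    x0,y0,x1,y1=r; A=a['pixels'][y0:y1,x0:x1].astype(np.float32).mean(2);B=b['pixels'][y0:y1,x0:x1].astype(np.float32).mean(2)
    print(n,np.round(cv2.phaseCorrelate(A,B),2)if 0 else cv2.phaseCorrelate(A,B))
s=monitor.state(); print(s['t'],s['wrist_force'],s['ee_pos'])
print(workorder.hand_in())
E
```

```text
jar [([282.7, 153.7, 299.2, 175.9], 0.57)]
cat_robot [([347.9, 289.1, 379.0, 323.2], 0.56)]
screwdriver [([362.0, 203.9, 386.5, 250.7], 0.59)]
cat ((0.0028947313807812236, 0.06275263008095067), 0.9100107632577419)
sd ((0.4622249754255847, 0.0005152406373163387), 1.0296428419042516)
jar ((-0.01768155981177877, 0.04425191275430507), 0.9598696120083332)
16.85 [ 0.27371587  0.81560584 -0.6953185 ] [ 0.42776285 -0.10138109  0.16871965]
the job is handed in; nothing more can be done
None
```

I seated the blue carrier on both pins and handed the job in at about 17 s of the 67 s allowed. It went in two pushes with the fingertips:
- **First push:** along fixture −y on the +y edge, about 13 mm, which also squared it up.
- **Second push:** along fixture +x on the −x edge, about 22 mm. It was split in two because the fingertips began pressing the overhanging edge down with about 6 N. I backed off, found the tilt unchanged, and pushed on while rising with the slope.

**Last checks:**
- **Seating:** brass shows in both holes, and a flat pose fits both views. The offset is within 1 mm in x and the turn is 0 to −0.3°.
- **Tilt:** the side view shows it flat, after correcting for the offset that view had while the carrier was still tilted. The top view's tilt fit was too noisy to confirm this (0.03 rad).
- **Disagreement in y:** the side view puts the carrier 2.9 mm off in y and the top view 0.3 mm. The side figure was already 2.7 mm higher before seating, so I take it as a calibration offset.
- **Jar, cat robot and screwdriver:** none moved; image shifts were under 0.1 pixel for the jar and cat robot and under 0.5 pixel for the screwdriver.
- **Robot:** clear of everything at hand-in, with no contact force.

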